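Lock the shaft lock on the bench

TASK

Close the shaft lock on the bench: push its lever round until the slot in the disc lines up with the locking bar, either way round, then push the bar by its wide head through the disc and into the keeper behind it until it is fully home, its head against the guide. Only push, with the outside of the closed fingers: do not take hold of or lift the lever or the bar, leave the other things on the bench where they are, and finish clear of everything.

Things in the scene. Friction and masses are not known exactly. Their poses are not given: they have to be found in the camera images.
- fixture: The shaft lock, fixed to the bench: aluminium base plate 335 x 90 x 10 mm (x = -250 to +85 mm) with a guide, a slotted disc and a keeper in a row along its x axis. Origin on the bench under the disc's axis; z up, x the way the bar is pushed, y across. A 30 mm wide rail, top at z = 22 mm, carries the bar from x = -245 to -36.
- guide (a point): Middle of the guide's entry: a tunnel 19 mm wide inside, 43 mm outside (63 mm at its feet), from x = -95 to -40 mm in the fixture's frame, top at z = 44 mm. The point is at x = -95 mm, y = 0, z = 30 mm (half height of the bar's shaft).
- keeper (a point): Middle of the keeper's entry, beyond the disc: a tunnel 19 mm wide inside, 43 mm outside (63 mm at its feet), x = 40 to 66 mm in the fixture's frame, top at z = 44 mm. The point is at x = 40 mm, y = 0, z = 30 mm.
- disc (a joint): Angle (rad, anticlockwise from above) of the disc about the fixture's vertical axis; -0.5 to 3.64, no stop or detent where lined up. Disc: radius 32 mm, top z = 46 mm, slot right across, 20 mm wide, mouths flared to 30 mm, open above. At 0 and 3.14 the slot is in line with the bar; the lever then points to fixture +y or -y (at 1.57 to -x, over the guide). Friction 0.05 N m; stays as left.
- stud (a point): Upright round stud on the disc's lever, by which the disc is turned: 14 mm diameter, z = 54 to 90 mm above the bench, 50 mm from the disc's axis, on a flat arm 14 mm wide (z = 46 to 54 mm, ending 56 mm from the axis) at right angles to the slot. The point is on the stud's axis at z = 72 mm.
- bar: Loose steel locking bar, 0.25 kg, lying in the guide: square shaft 16 x 16 x 155 mm, the last 20 mm tapered to a nose 8 mm wide; wide head at the other end. Origin under the middle of the head's front face (shoulder); x to the nose, z up. At the start the nose is 10 to 35 mm short of the disc. Fully home: shoulder on the guide, origin at fixture x = -95 mm. A few newtons slide it.
- head (a point): Middle of the rear face of the bar's head, the face to push: 36 x 36 mm, z = 22 to 58 mm above the bench; the head is 14 mm thick. The point is 14 mm behind the bar's origin and 18 mm above it. Fully home it is at x = -109 mm in the fixture's frame.
- thread_spool_1: Bystander, to be left alone: thread spool, 30 mm across, 40 mm tall. Origin under its centre.
- dropper: Bystander, to be left alone: small white dropper bottle, 26 mm across, 44 mm tall. Origin under its centre.
- silver_tape: Bystander, to be left alone: roll of tape lying flat, 55 mm across, 50 mm tall. Origin under its centre.
- swab_jar: Bystander, to be left alone: round white jar with a screw lid, 69 mm across, 74 mm tall. Origin under its centre.
- ink_bottle_white: Bystander, to be left alone: white bottle with a black cap, 58 mm across, 140 mm tall. Origin under its centre.
- wipes_pack: Bystander, to be left alone: flat pack of wipes, 94 x 134 x 34 mm. Origin under its centre.
- note_cards: Bystander, to be left alone: stack of cards, 73 x 98 x 8 mm. Origin under its centre.

How it is judged:
By the outcome, as a careful person would: the job done as asked, in the order asked, and still so for the second after the job is handed in, with the robot touching nothing.
It also fails if it takes over 51 s, if anything falls off the work surface, if the arm or the gripper's body presses on something with over 40 N, if the wrist force passes 120 N, or if a joint passes its speed limit or range.

ROBOT

A 6-joint arm with a two-finger parallel gripper is mounted at the origin on a cart in front of the work surface, level with it; the furniture and walls round the work are solid. World frame = base frame: x ahead of the robot, y to its left, z up, the work surface at z = 0. Lengths are in m, angles in degrees, forces in N, time in s.
With the tool pointing down it reaches from about 0.325 to 0.85 m from the base axis. Payload 15.5 kg.
Tool frame: the origin (TCP) lies on the centre line of the jaws, within the pads' length; the fingertips stand 22 mm ahead of it and the grasp point (between the pads) lies 3 mm ahead of it; z points along the fingers, y is the line along which they close (so a half turn about z gives the same grasp; the last joint's range is limited). The gripper opens to 91 mm and grips with 3 to 60 N. Pads are 32 mm wide; open, the fingers measure 118 mm over their backs; the gripper's body (76 mm by 178 mm) begins 60 mm behind the grasp point.
Start: joints at [-81.675, 28.281, 77.091, -0, 74.628, -5.472], TCP at [0.149, -0.607, 0.236] pointing down, gripper open.
Joint ranges: [-166.48, 166.48], [-47.26, 123.95], [12.59, 153.08], [-70.14, 250.14], [6.76, 159.57], [-176.63, 176.63]. Speed limits (degrees/s): [108.29, 108.29, 147.25, 172.46, 172.46, 172.46].

INTERFACE

Orientations are given as a 3x3 rotation matrix whose columns are the frame's x, y, z axes.
In Python, from station import arm, cams, sign_off gives the robot as it stands.
- The arm moves only by the tool jog_arm, never from a script. Its argument "steps" is a list of rows, each a list of 3 entries, a list of its own where there are three numbers: the closure, from 0 (fully open) to 1 (shut), then the shift along the tool's x, y, z in m, then the turn about the tool's z in rad. A call has exactly 5 rows; each row is the pose to reach, as a shift and turn from the pose commanded when the call began, along the tool's axes at that moment; what a row does not reach only later rows make up. A row lasts 1/8 s, in which the tool goes at most 62.5 mm and 10.7 degrees, less where a joint would pass 70% of its speed; a pose out of reach is approached as far as the arm can. A call with a gripper value outside its range is refused whole. The fingers move at their own pace and stop on an object; "force" is the grip in N (left out, the last holds). Time passes only in rows, so rows that repeat a pose let the fingers close, or fill a call up. It gives the time, the measured TCP pose, the force, the opening and the grip force at its end, in the units of the state.
- arm.read_state(): the state, without advancing time (a new reading comes with each control period).
- cams.capture(name): name is "scene" or "top" or "wrist"; returns a dict with "image" (480x640x3 uint8, blue, green, red), "z_map" (480x640 float32, m along the optical axis (not along the pixel's ray), 0 where there is no reading), "fx", "fy", "cx", "cy" (pixels), "world_to_cam" (4x4, takes a point from world to camera coordinates); the wrist camera has in their place "T_tool_cam" (4x4, takes a point from camera to tool coordinates, whose origin is the TCP and whose axes are the flange's). Camera axes: x right, y down, z forward; pixel columns grow to the right and rows downward; lengths in m; the calibration is good to about 2 mm. A picture is of the moment at which its call begins: read the wrist's pose just before it.
- sign_off(): hands the job in; it is judged then, once.
The state is a dict: "time": time; "joint_positions": joint angles; "joint_vel": joint speeds; "effort": joint torques, N m; "position": TCP position; "orientation": TCP orientation; "contact_force": force on the tool from outside, world axes, zero at the start; "moment": the same for the moment, N m; "opening": opening from 0.0 (shut) to 1.0 (fully open); "gripper_force": force on a finger pad.
Only numpy, scipy, OpenCV 4.12 (cv2) and the standard library are available. Lean on these libraries where they do the work, as an engineer would, in place of code of your own. Each camera call takes 0.05 s, during which the arm holds its last target. There are 200 camera calls.

## Working session

There is one attempt and no reset: what is moved stays moved. The work goes in short steps, Python scripts to look and compute and a tool call to move; the robot and the scene stay as the last step left them, time stands still between calls to the robot, and variables do not carry over. Pictures are saved under pics/ and viewed, at most 10 in all, crops included, and the job is handed in when it is done.

Besides the shell and the picture viewer there is one more tool, called after ">>>" by a JSON object that holds its "op" and its "data". jog_arm: Moves the arm, as the interface text tells. Its arguments: {"type":"object","properties":{"steps":{"type":"array","items":{"type":"array"}},"force":{"type":"number"}},"required":["steps"]}

```bash
mkdir -p pics
cat > h.py <<'E'
import numpy as np, cv2
from station import arm, cams, sign_off
def cap(n):
    return cams.capture(n)
def cloud(c):
    z=c["z_map"]; v,u=np.mgrid[0:480,0:640]
    P=np.stack([(u-c["cx"])*z/c["fx"],(v-c["cy"])*z/c["fy"],z,np.ones_like(z)],-1)
    W=P@np.linalg.inv(c["world_to_cam"]).T
    W=W[...,:3]; W[z==0]=np.nan
    return W
E
python3 - <<'E'
from h import *
s=arm.read_state(); print(s["time"],s["position"],s["orientation"])
t=cap("top"); w=cap("scene")
np.savez("top.npz",**t); np.savez("scene.npz",**w)
cv2.imwrite("pics/top.png",t["image"]); cv2.imwrite("pics/scene.png",w["image"])
W=cloud(t); print(np.round(W[::60,::80],3).tolist())
E
```

```text
0.0 [ 0.14899044 -0.60663218  0.23536541] [[ 9.71152151e-01  2.38460621e-01 -1.77374092e-04]
 [ 2.38460666e-01 -9.71151482e-01  1.14442122e-03]
 [ 1.00642284e-04 -1.15370388e-03 -9.99999329e-01]]
[[[1.357, 1.004, 0.019], [1.355, 0.73, 0.019], [1.042, 0.289, 0.466], [1.025, 0.095, 0.488], [1.359, -0.089, 0.001], [1.083, -0.291, 0.4], [1.072, -0.486, 0.412], [1.356, -0.912, -0.006]], [[0.978, 0.769, 0.314], [0.976, 0.553, 0.314], [0.89, 0.282, 0.469], [0.888, 0.095, 0.47], [1.141, -0.088, 0.001], [0.973, -0.303, 0.307], [0.975, -0.519, 0.3], [1.135, -0.894, 0.0]], [[0.809, 0.754, 0.315], [0.809, 0.544, 0.312], [0.743, 0.275, 0.472], [0.757, 0.099, 0.435], [0.932, -0.087, -0.006], [0.875, -0.329, 0.132], [0.88, -0.576, 0.115], [0.831, -0.755, 0.235]], [[0.665, 0.789, 0.247], [0.664, 0.568, 0.248], [0.606, 0.272, 0.462], [0.621, 0.102, 0.402], [nan, nan, nan], [0.724, -0.347, 0.003], [0.724, -0.607, -0.002], [0.673, -0.769, 0.186]], [[0.53, 0.935, 0.018], [0.531, 0.687, 0.001], [0.531, 0.429, -0.001], [0.527, 0.168, 0.014], [0.522, -0.086, 0.046], [0.528, -0.344, -0.007], [0.527, -0.599, -0.004], [0.509, -0.789, 0.125]], [[0.34, 0.931, -0.0], [0.339, 0.675, 0.001], [0.339, 0.42, 0.003], [0.338, 0.168, -0.001], [0.337, -0.085, -0.003], [0.337, -0.338, -0.001], [0.336, -0.588, 0.001], [0.335, -0.841, -0.003]], [[0.135, 1.024, -0.16], [0.069, 1.02, -0.699], [0.045, 0.719, -0.896], [0.043, 0.321, -0.907], [0.224, -0.088, 0.586], [0.253, -0.2, 0.828], [0.043, -0.872, -0.894], [0.192, -0.663, 0.333]], [[-0.071, 1.023, -0.183], [-0.204, 1.022, -0.737], [-0.245, 0.71, -0.905], [-0.027, 0.161, -0.0], [-0.01, -0.085, 0.071], [0.169, -0.201, 0.81], [0.173, -0.307, 0.826], [-0.245, -1.251, -0.903]]]
```

View pics/top.png

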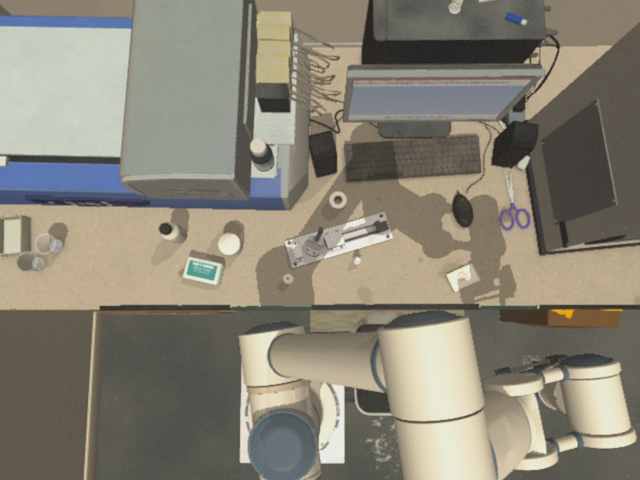

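View pics/scene.png

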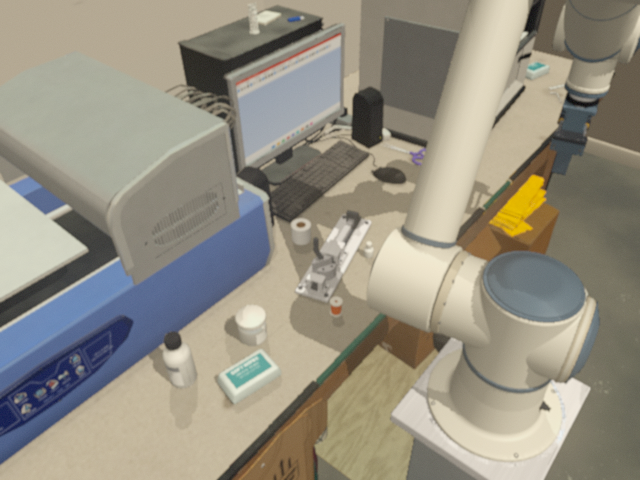

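The top view shows the fixture from (287,250) to (393,225). The bar head is at the right end near (383,228), the disc near (318,240). The spool is at (288,280), the dropper at (357,260) and the tape at (338,200). I'll zoom in with point heights.

Run:
```python
from h import *
t=dict(np.load("top.npz")); W=cloud(t)
c=t["image"][185:290,270:410]; cv2.imwrite("pics/crop.png",cv2.resize(c,None,fx=5.7,fy=5.7,interpolation=cv2.INTER_CUBIC))
sub=W[205:275,280:400]
import sys
print("cam pos",np.linalg.inv(t["world_to_cam"])[:3,3], t["fx"])
# plate rectangle from gray/bright pixels with z 5..30mm
h=sub[...,2]
m=(h>0.006)&(h<0.07)
pts=sub[m]; 
r=cv2.minAreaRect(pts[:,:2].astype(np.float32)*1000); print(r)
for r0 in range(205,272,2): print(r0,' '.join('%3d'%(1000*x) if x==x else ' --' for x in W[r0,284:398:3,2]))
```

```text
cam pos [ 0.33322166 -0.09369389  1.48993239] 468.3899444119701
((531.5775146484375, -147.1351318359375), (223.74273681640625, 379.04010009765625), 0.94000643491745)
205 157 154 130  92  -2  -2  -1  -3  -6   0   4  -1   0  -6   0  19  50  48  55  51  42  -7   8   0  -1  -1  -3   5  -2  -5   0   3   3  -5   2   1   1  -4
207 139 129 119  -2  -4   0   0  -4   1   0   5  -6   1   0   1   0  39  49  53  45   1   0   1   1  -1   3  -8   0   4  -1  -3   4   0   4  -6   4   0   3
209  91 110 105   1  -1   4  -1   1  -1  -6   0  -2   0  -2  -5  -1  15  34  39  20   2  -5   4  -2   1   1   3   4  -1   0   5  -2   0   0  -3  -5   0  -4
211   3   5  -3   0  -2   0  -3   3  -3   3   0  -3   0  -3  -1  -1   0   9   1   0   0   6  -1  -1   5  -1   0  -2  -4  -7   0  --  -6   0   6   2  -1   0
213  -1   1   0  -2   0  -2   0  -1   5   0   2  -6  -1   2   0   5  -1   3   1   0   0  -1   0   3  -4   0   1   3  -3  -7   0   0   7  16  -5   0  -3  -1
215  -1  -1   1   0   4  -1  -2  -4   2   1   2   0   0  -5   0   0   5   0  -2   2   0   4   5  -1  -1  -3   0   0   0   0   9   9  18  11  -1  -4   2  -
[... 3669 characters left out ...]
  -5   0  -2  -4  18  25  27  -7   5   1  -5   0  -5   3   1   0  -1   3   0
265   0  -2  -1  15   8   9   3   1   0  -4   2   0  -4   3   2  -3   0  -5   1   1  -5   0  -1  -5   7   0   0   0   1  -5  -9  -5  -5  -2   1   3   1   1
267   1   0  -4  10   2   6   4   2  -2   4  -2   1   1   0  -4   0  -1   0  --   0   0  -2  -3   0  -3   3   7  -3  -5  -2   6  -7   7   0   0   3  -2   4
269   1  -3  -1  -1   0   0   1   0   0  -1   0   0   0  -2  -3   2   2  -8  -1  -1   2   0   0  -2   1  -4   0   0   0  -8   1   4  -1  --  -5   5  -2   0
271  -5   1   2  -6  -3   0   0   1  -2  -1  -1   0   0  -5   3   0   2  -2   1   0   1   5   4   0   2   0  -3  -1  -3  -1  -2   0  -4  -3  -8   0   0   0
```

View pics/crop.png

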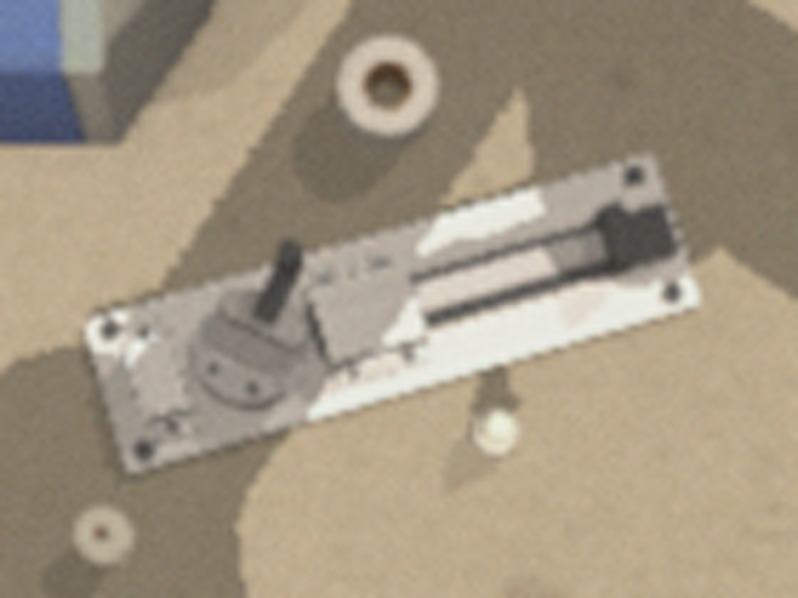

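The crop shows the lever up and to the right, with the stud top at about (290,248) and the slot about 50° off the bar line. The bar head is at (640,235) and the blue machine's corner at (110,140). Next I fit the fixture frame.

```bash
cat >> h.py <<'E'
def pix2w(c,uv,z):
    M=np.linalg.inv(c["world_to_cam"]); uv=np.atleast_2d(uv).astype(float)
    d=np.c_[(uv[:,0]-c["cx"])/c["fx"],(uv[:,1]-c["cy"])/c["fy"],np.ones(len(uv))]@M[:3,:3].T
    return M[:3,3]+d*((z-M[2,3])/d[:,2])[:,None]
E
python3 - <<'E'
from h import *
t=dict(np.load("top.npz")); W=cloud(t)
cr=lambda p: np.array(p)/5.7+[270-.4,185-.4]
C=pix2w(t,cr([(653,152),(700,302),(132,475),(85,322)]),.010)[:,:2]
print(C.round(4),[np.linalg.norm(C[i]-C[(i+1)%4]).round(4) for i in range(4)])
hd=(C[0]+C[1])/2; tl=(C[2]+C[3])/2
fx=(C[2]-C[1])+(C[3]-C[0]); fx/=np.linalg.norm(fx); fy=np.array([-fx[1],fx[0]])
mid=C.mean(0); o=mid+fx*0.0825  # plate centre x=-82.5
R=np.c_[fx,fy]; print("o",o,"fx",fx,"ang",np.degrees(np.arctan2(fx[1],fx[0])))
np.savez("fix.npz",o=o,R=R)
f=lambda P:((P[:,:2]-o)@R*1000).round(1)
print("stud top",f(pix2w(t,cr([(291,250)]),.09)),"disc",f(pix2w(t,cr([(252,347)]),.046)))
print("slot ends",f(pix2w(t,cr([(215,315),(300,362)]),.046)))
print("head corners",f(pix2w(t,cr([(598,210),(664,203),(678,255),(612,272)]),.058)))
F=(W[...,:2]-o)@R*1000; z=W[...,2]
m=(z>.07)&(abs(F[...,0])<40)&(abs(F[...,1])<70); print("stud pts",np.c_[F[m],1000*z[m]].round())
m=(z>.06)&(abs(F[...,0])<350)&(F[...,1]>-250)&(F[...,1]<-60); 
G=F[m]; print(len(G)); k=np.argsort(-G[:,1])[:8]; print("near tall",np.c_[G,z[m]*1000][k].round())
for lo in range(-300,350,50):
    q=m&(F[...,0]>=lo)&(F[...,0]<lo+50)
    if q.any(): print(lo,F[q][:,1].max().round(),z[q].max().round(3))
E
```

```text
[[ 6.192e-01 -2.923e-01]
 [ 5.339e-01 -3.167e-01]
 [ 4.383e-01  3.000e-04]
 [ 5.240e-01  2.700e-02]] [np.float64(0.0887), np.float64(0.3312), np.float64(0.0898), np.float64(0.3331)]
o [ 0.50515343 -0.0664005 ] fx [-0.28736424  0.95782138] ang 106.70022266244136
stud top [[-34.7 -38.3]] disc [[-0.7  0.1]]
slot ends [[ 13.6 -22.6]
 [-23.3  15.5]]
head corners [[-201.9  -15.5]
 [-237.3   -8.8]
 [-235.8   20.6]
 [-198.8   19.1]]
stud pts [[-34. -43.  94.]
 [-30. -41.  92.]
 [-33. -40.  89.]
 [-36. -39.  90.]
 [-26. -39.  93.]
 [-29. -38.  93.]
 [-32. -37.  89.]
 [-35. -36.  91.]
 [-38. -35.  93.]
 [-26. -37.  82.]
 [-29. -35.  92.]
 [-32. -34.  89.]
 [-35. -34.  85.]
 [-37. -33.  87.]
 [-25. -35.  80.]
 [-28. -32.  93.]
 [-31. -31.  89.]
 [-34. -31.  88.]
 [-27. -32.  74.]
 [-30. -30.  79.]
 [-33. -30.  72.]]
10950
near tall [[245. -60.  72.]
 [257. -60.  75.]
 [255. -60.  69.]
 [227. -60.  79.]
 [237. -60.  76.]
 [235. -61.  70.]
 [225. -61.  72.]
 [277. -61.  69.]]
-150 -212.0 0.195
-100 -213.0 0.193
-50 -153.0 0.256
0 -119.0 0.388
50 -121.0 0.489
100 -136.0 0.494
150 -145.0 0.491
200 -60.0 0.49
250 -60.0 0.487
300 -194.0 0.475
```

```bash
cat >> h.py <<'E'
def to(fxm,fym,z):
    """tool-axis shift (mm) and yaw turn to fixture point fxm,fym (mm), height z (mm), tool y = -fixture x"""
    d=np.load("fix.npz"); o,R=d["o"],d["R"]
    s=arm.read_state(); p=np.array(s["position"]); Q=np.array(s["orientation"])
    T=np.r_[o+R@(np.array([fxm,fym])/1000),z/1000]
    want=-R[:,1]; cur=Q[:2,0]
    yaw=np.arctan2(cur[0]*want[1]-cur[1]*want[0],cur@want)
    print("t",round(s["time"],2),"at fix",((p[:2]-o)@R*1000).round(1),"z",round(p[2]*1000,1),"F",np.round(s["contact_force"],1),"open",round(s["opening"],3),
      "\n shift mm",(Q.T@(T-p)*1000).round(1),"turn",round(-yaw,4))
E
python3 -c "
from h import *
to(-68,-42,236)"
```

```text
t 0.1 at fix [-415.1  496.4] z 235.4 F [ 0.6 -0.2  0.1] open 1.005 
 shift mm [ 5.201e+02 -3.740e+02 -2.000e-01] turn -0.0507
```

>>> {"op": "jog_arm", "data": {"steps": [[1,[0.045,-0.032,0],-0.01],[1,[0.09,-0.065,0],-0.02],[1,[0.135,-0.097,0],-0.03],[1,[0.18,-0.13,0],-0.04],[1,[0.225,-0.162,0],-0.051]], "force": 20}}

```text
time: 0.72
position: [0.3298, -0.3944, 0.2358]
orientation: [[0.958, 0.288, -0.0], [0.288, -0.958, 0.0], [0.0, -0.0, -1.0]]
contact_force: [0.6, -0.7, -0.3]
opening: 0.483
gripper_force: 0.0
```

```bash
python3 -c "
from h import *
to(-72,-42,200)"
```

```text
t 0.72 at fix [-263.7  262.3] z 235.8 F [ 0.6 -0.7 -0.3] open 0.483 
 shift mm [ 304.3 -191.6   35.8] turn 0.0004
```

>>> {"op": "jog_arm", "data": {"steps": [[1,[0.05,-0.031,0],0],[1,[0.1,-0.062,0],0],[1,[0.15,-0.093,0],0],[1,[0.2,-0.124,0],0],[1,[0.25,-0.155,0],0]]}}

```text
time: 1.35
position: [0.5248, -0.1739, 0.2358]
orientation: [[0.958, 0.288, -0.0], [0.288, -0.958, 0.0], [-0.0, -0.0, -1.0]]
contact_force: [0.0, -1.3, 0.3]
opening: 0.004
gripper_force: 0.0
```

>>> {"op": "jog_arm", "data": {"steps": [[1,[0.03,-0.02,0.02],0],[1,[0.054,-0.035,0.05],0],[1,[0.054,-0.035,0.08],0],[1,[0.054,-0.035,0.1],0],[1,[0.054,-0.035,0.1],0]]}}

```text
time: 1.98
position: [0.5644, -0.1262, 0.1345]
orientation: [[0.958, 0.288, -0.003], [0.288, -0.958, 0.001], [-0.003, -0.002, -1.0]]
contact_force: [0.4, -0.3, 1.2]
opening: 0.002
gripper_force: 0.0
```

Run:
```python
from h import *
to(-72,-42,84)
s=arm.read_state(); w=cap("wrist"); cv2.imwrite("pics/w1.png",w["image"])
np.savez("w1.npz",p=s["position"],Q=s["orientation"],**w)
```

```text
t 1.98 at fix [-74.3 -39.6] z 134.5 F [ 0.4 -0.3  1.2] open 0.002 
 shift mm [ 2.5 -2.2 50.5] turn 0.0004
```

View pics/w1.png

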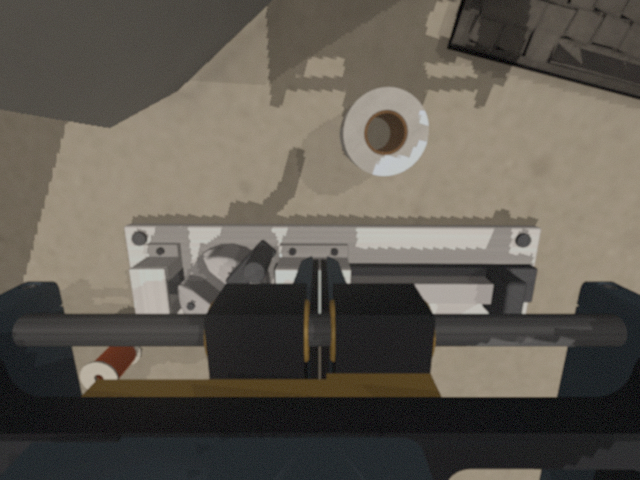

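The wrist view shows the plate edge level, with far corners at (126,226) and (540,229). The stud is near (255,258), left of the fingertips at (320,262), and the wide knuckle blocks span columns 205–435. I'll measure the finger profile and check the fixture frame from here.

Run:
```python
from h import *
w=dict(np.load("w1.npz")); d=np.load("fix.npz"); o,R=d["o"],d["R"]
z=w["z_map"]; v,u=np.mgrid[0:480,0:640]
P=np.stack([(u-w["cx"])*z/w["fx"],(v-w["cy"])*z/w["fy"],z,np.ones_like(z)],-1)@w["T_tool_cam"].T
P=P[...,:3]; P[z==0]=np.nan
for r in (256,262,268,275,282,286,290,300,320): print(r,[tuple((P[r,c]*1000).round(0)) for c in (215,260,300,308,316,324,332,340,380,425)])
Wd=P@w["Q"].T+w["p"]; F=(Wd[...,:2]-o)@R*1000; Z=Wd[...,2]*1000
for a,b in [(128,229),(536,231),(139,238),(523,240)]: print((a,b),np.nanmedian(F[b-1:b+2,a-1:a+2],axis=(0,1)).round(1),Z[b,a].round(1))
# ray-plane
M=w["T_tool_cam"]
def ray(a,b,h):
    dc=w["Q"]@(M[:3,:3]@np.array([(a-w["cx"])/w["fx"],(b-w["cy"])/w["fy"],1])); c=w["p"]+w["Q"]@M[:3,3]
    q=c+dc*(h-c[2])/dc[2]; return ((q[:2]-o)@R*1000).round(1)
print("corners",ray(126,226,.01),ray(540,229,.01)," expect 85,-45 / -250,-45")
m=(Z>60)&(Z<110)&(F[...,0]<15)&(F[...,0]>-62)&(abs(F[...,1])<70)&(v<300)
print(np.c_[u[m],v[m],F[m],Z[m]][::25].round())
```

```text
256 [(np.float64(-5.0), np.float64(-75.0), np.float64(90.0)), (np.float64(6.0), np.float64(-37.0), np.float64(57.0)), (np.float64(-14.0), np.float64(-16.0), np.float64(117.0)), (np.float64(-14.0), np.float64(-10.0), np.float64(117.0)), (np.float64(-15.0), np.float64(-3.0), np.float64(117.0)), (np.float64(-15.0), np.float64(3.0), np.float64(117.0)), (np.float64(-14.0), np.float64(9.0), np.float64(116.0)), (np.float64(-14.0), np.float64(16.0), np.float64(117.0)), (np.float64(-17.0), np.float64(49.0), np.float64(125.0)), (np.float64(-17.0), np.float64(85.0), np.float64(123.0))]
262 [(np.float64(-10.0), np.float64(-75.0), np.float64(89.0)), (np.float64(5.0), np.float64(-36.0), np.float64(48.0)), (np.float64(-16.0), np.float64(-15.0), np.float64(106.0)), (np.float64(17.0), np.float64(-6.0), np.float64(14.0)), (np.float64(16.0), np.float64(-2.0), np.float64(17.0)), (np.float64(16.0), np.float64(2.0), np.float64(18.0)), (np.float64(17.0), np.float64(6.0), np.float64(15.0)), (np.float64(-15.0), np.float64(15.0), np.float64(105.0)), (np.float64(-22.0), np.float64(49.0), np.float64(125.0)), (n
[... 4386 characters left out ...]
 [256. 255. -35. -46.  77.]
 [259. 256. -36. -45.  77.]
 [262. 257. -38. -45.  78.]
 [264. 258. -40. -45.  79.]
 [266. 259. -41. -43.  77.]
 [267. 260. -41. -43.  77.]
 [267. 261. -41. -42.  77.]
 [267. 262. -41. -41.  77.]
 [267. 263. -41. -41.  79.]
 [267. 264. -42. -41.  81.]
 [267. 265. -42. -41.  81.]
 [267. 266. -42. -40.  81.]
 [266. 267. -42. -41.  84.]
 [265. 268. -42. -41.  88.]
 [264. 269. -41. -41.  89.]
 [264. 270. -41. -41.  89.]
 [264. 271. -41. -40.  90.]
 [264. 272. -41. -40.  90.]
 [265. 273. -42. -39.  89.]
 [245. 275. -30. -38.  90.]
 [249. 276. -32. -38.  91.]
 [254. 277. -35. -36.  90.]
 [260. 278. -39. -36.  90.]
 [250. 280. -33. -34.  89.]
 [252. 282. -34. -33.  90.]]
```

>>> {"op": "jog_arm", "data": {"steps": [[1,[0.004,-0.002,0.015],0],[1,[0.004,-0.002,0.035],0],[1,[0.004,-0.002,0.052],0],[1,[0.004,-0.002,0.052],0],[1,[0.004,-0.002,0.052],0]]}}

```text
time: 2.65
position: [0.569, -0.1236, 0.0843]
orientation: [[0.958, 0.288, 0.001], [0.288, -0.958, -0.0], [0.0, 0.0, -1.0]]
contact_force: [-0.3, 0.5, 0.5]
opening: 0.011
gripper_force: 0.0
```

>>> {"op": "jog_arm", "data": {"steps": [[1,[0,-0.007,0],0],[1,[0,-0.014,0],0],[1,[0,-0.021,0],0],[1,[0,-0.028,0],0],[1,[0,-0.034,0],0]]}}

```text
time: 3.28
position: [0.5596, -0.0907, 0.0844]
orientation: [[0.958, 0.288, 0.002], [0.288, -0.958, -0.001], [0.002, 0.001, -1.0]]
contact_force: [2.8, -2.2, 0.5]
opening: 0.004
gripper_force: 1.4
```

```bash
python3 -c "
from h import *
to(-27,-44,82)"
```

```text
t 3.27 at fix [-38.9 -45.2] z 84.4 F [ 2.8 -2.2  0.5] open 0.004 
 shift mm [ -1.2 -11.9   2.4] turn 0.0006
```

Contact has been made, so I continue the push to just short of the target and then look.

>>> {"op": "jog_arm", "data": {"steps": [[1,[0,-0.004,0],0],[1,[0,-0.008,0],0],[1,[0,-0.011,0],0],[1,[0,-0.014,0],0],[1,[0,-0.014,0],0]]}}

```text
time: 3.9
position: [0.5546, -0.0773, 0.0838]
orientation: [[0.958, 0.288, -0.001], [0.288, -0.958, 0.0], [-0.0, -0.0, -1.0]]
contact_force: [-0.7, -0.6, -0.2]
opening: 0.004
gripper_force: 0.0
```

```bash
cat >> h.py <<'E'
def wrist():
    s=arm.read_state(); w=cap("wrist"); p,Q=np.array(s["position"]),np.array(s["orientation"])
    d=np.load("fix.npz"); z=w["z_map"]; v,u=np.mgrid[0:480,0:640]
    P=np.stack([(u-w["cx"])*z/w["fx"],(v-w["cy"])*z/w["fy"],z,np.ones_like(z)],-1)@w["T_tool_cam"].T
    P=P[...,:3]; P[z==0]=np.nan
    W=P@Q.T+p; return w["image"],(W[...,:2]-d["o"])@d["R"]*1000,W[...,2]*1000,P*1000
E
python3 - <<'E'
from h import *
to(-20,-44,82)
im,F,Z,P=wrist(); cv2.imwrite("pics/w2.png",im)
np.savez("w2.npz",F=F,Z=Z,P=P)
v,u=np.mgrid[0:480,0:640]
m=(Z>56)&(Z<94)&(F[...,1]<-20)&(F[...,1]>-65)&(F[...,0]>-14)&(F[...,0]<25)
print(m.sum(),np.percentile(F[m],[2,50,98],axis=0).round(1),np.c_[u[m],v[m],F[m],Z[m]][::30].round())
E
```

```text
t 3.9 at fix [-24.6 -44.2] z 83.8 F [-0.7 -0.6 -0.2] open 0.004 
 shift mm [-0.2 -4.6  1.8] turn 0.0005
612 [[-13.2 -61.2]
 [ -7.1 -58.5]
 [ -0.5 -55.5]] [[282. 258.  -4. -59.  56.]
 [291. 260.  -9. -58.  58.]
 [285. 262.  -7. -59.  63.]
 [294. 263. -11. -57.  59.]
 [279. 265.  -4. -59.  66.]
 [285. 266.  -7. -59.  69.]
 [290. 267.  -9. -58.  67.]
 [295. 268. -12. -56.  64.]
 [274. 270.  -2. -58.  71.]
 [278. 271.  -4. -59.  75.]
 [281. 272.  -6. -59.  77.]
 [284. 273.  -7. -59.  78.]
 [287. 274.  -9. -58.  78.]
 [290. 275. -10. -57.  76.]
 [294. 276. -12. -56.  74.]
 [269. 278.  -0. -56.  77.]
 [271. 279.  -2. -58.  82.]
 [273. 280.  -3. -58.  85.]
 [275. 281.  -4. -59.  87.]
 [277. 282.  -5. -59.  89.]
 [281. 283.  -7. -59.  89.]]
```

View pics/w2.png

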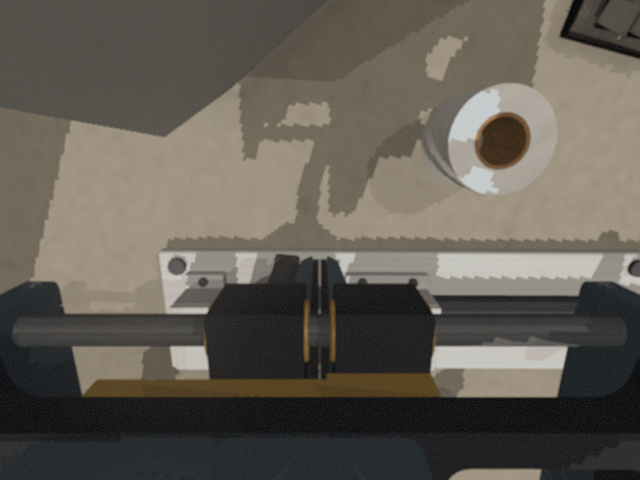

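The stud, near (285,265), is now about 4.5 mm short of fixture x = 0. I push that much more, then back off, lift and check the slot.

>>> {"op": "jog_arm", "data": {"steps": [[1,[0,-0.002,0],0],[1,[0,-0.0045,0],0],[1,[0,-0.0045,0],0],[1,[0,0.01,0],0],[1,[0,0.02,0],0]]}}

```text
time: 4.58
position: [0.561, -0.0978, 0.0839]
orientation: [[0.958, 0.287, 0.0], [0.287, -0.958, -0.0], [0.0, 0.0, -1.0]]
contact_force: [-0.2, -0.1, 0.3]
opening: 0.002
gripper_force: 0.0
```

>>> {"op": "jog_arm", "data": {"steps": [[1,[-0.01,0.03,-0.03],0],[1,[-0.05,0.08,-0.07],0],[1,[-0.09,0.12,-0.11],0],[1,[-0.1,0.16,-0.12],0],[1,[-0.1,0.17,-0.12],0]]}}

```text
time: 5.2
position: [0.5137, -0.2927, 0.2058]
orientation: [[0.959, 0.284, 0.003], [0.284, -0.959, -0.003], [0.002, 0.003, -1.0]]
contact_force: [-0.3, 0.2, 0.9]
opening: 0.005
gripper_force: 0.0
```

Run:
```python
from h import *
to(-265,0,150)
im,F,Z,P=wrist()
t=cap("top"); np.savez("top2.npz",**t)
c=t["image"][185:290,270:410]; a=cv2.resize(c,None,fx=5.7,fy=5.7,interpolation=cv2.INTER_CUBIC)
b=im[100:400]; b=cv2.resize(b,(0,0),fx=.95,fy=.95)
cv2.imwrite("pics/t2.png",a); cv2.imwrite("pics/w3.png",im)
np.savez("w3.npz",F=F,Z=Z)
```

```text
t 5.2 at fix [-219.2   56.9] z 205.8 F [-0.3  0.2  0.9] open 0.005 
 shift mm [56.9 45.4 56.1] turn -0.0035
```

View pics/w3.png

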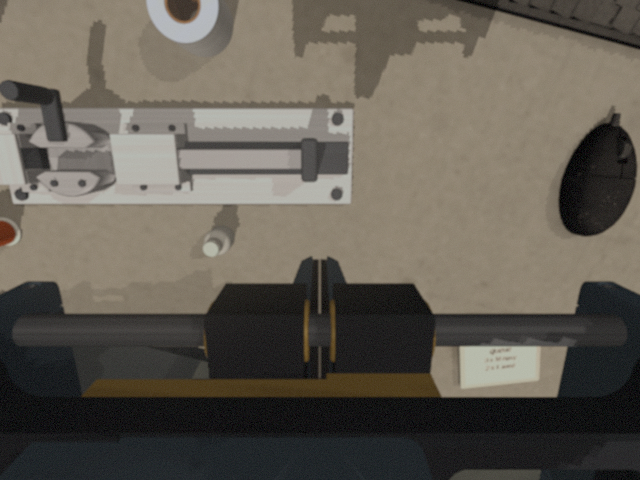

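View pics/t2.png

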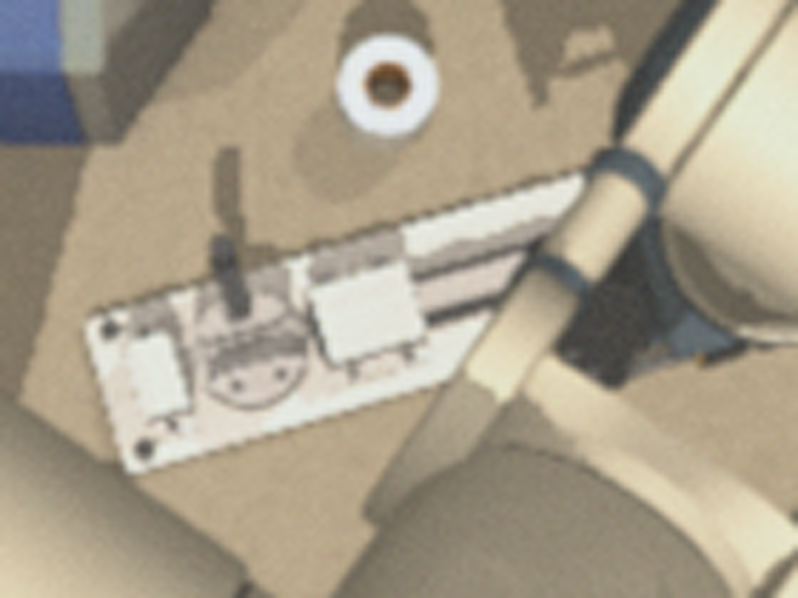

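In the wrist view the slot runs level, roughly (48–110, 150–173), in line with the bar. In the top view the disc screws (237,385)-(280,373) are parallel to the plate edge. I now quantify the stud angle and the head position.

Run:
```python
from h import *
d=np.load("fix.npz");o,R=d["o"],d["R"]
t=dict(np.load("top2.npz")); W=cloud(t); F=(W[...,:2]-o)@R*1000; Z=W[...,2]*1000
f=lambda p,z:((pix2w(t,np.array(p)/5.7+[269.6,184.6],z)[:,:2]-o)@R*1000).round(1)
print("stud ray",f([(222,244)],.09),"screws",f([(237,385),(280,373)],.046))
m=(Z>80)&(Z<98)&(abs(F[...,0])<20)&(F[...,1]<-30)&(F[...,1]>-75); print(m.sum(),F[m].mean(0),np.percentile(F[m],[5,95],axis=0))
w=np.load("w3.npz"); F,Z=w["F"],w["Z"]
m=(Z>82)&(Z<97)&(abs(F[...,0])<25)&(F[...,1]<-30)&(F[...,1]>-75); print("wr stud",m.sum(),F[m].mean(0),np.percentile(F[m],[3,97],axis=0))
m=(Z>50)&(Z<66)&(F[...,0]<-180)&(abs(F[...,1])<30); print("head",m.sum(),np.percentile(F[m],[3,50,97],axis=0))
for h,(a,b) in {"guide":((-100,-35),(40,50))}.items():
    m=(Z>b[0])&(Z<b[1])&(F[...,0]>a[0])&(F[...,0]<a[1])&(abs(F[...,1])<35); print(h,np.percentile(F[m],[2,98],axis=0),"exp -95..-40, +-21.5")
m=(Z>6)&(Z<14)&(F[...,0]<-225)&(F[...,0]>-265)&(abs(F[...,1])<60); print("plate",np.percentile(F[m],[1,99],axis=0))
```

```text
stud ray [[ -0.6 -52. ]] screws [[ 13.1  17.6]
 [-11.1  18.1]]
17 [  1.86998825 -48.97376671] [[ -3.62982694 -54.87118568]
 [  7.43503378 -43.65395552]]
wr stud 467 [ -4.13026516 -52.22927041] [[ -8.91331405 -58.34170205]
 [  2.57326475 -46.1154037 ]]
head 741 [[-217.42931349  -18.58242865]
 [-210.85183934   -1.91352253]
 [-204.26083518   15.12322403]]
guide [[-95.85836721 -22.61595468]
 [-42.66534194  18.16778478]] exp -95..-40, +-21.5
plate [[-250.92601901  -46.20580906]
 [-225.89683394   42.46559583]]
```

>>> {"op": "jog_arm", "data": {"steps": [[1,[0.03,0.02,0],-0.003],[1,[0.057,0.042,0.02],-0.003],[1,[0.057,0.042,0.06],-0.003],[1,[0.057,0.042,0.1],-0.003],[1,[0.057,0.042,0.12],-0.003]]}}

```text
time: 5.92
position: [0.5793, -0.3096, 0.0806]
orientation: [[0.956, 0.292, -0.004], [0.292, -0.956, 0.003], [-0.003, -0.004, -1.0]]
contact_force: [0.5, 0.6, -0.0]
opening: 0.006
gripper_force: 0.0
```

```bash
python3 -c "
from h import *
to(-245,-0.5,52)"
```

```text
t 5.92 at fix [-254.3   -1.1] z 80.6 F [ 0.5  0.6 -0. ] open 0.006 
 shift mm [-0.5 -9.1 28.6] turn 0.0047
```

>>> {"op": "jog_arm", "data": {"steps": [[1,[0,0,0.012],0.003],[1,[0,0,0.024],0.003],[1,[0,0,0.03],0.003],[1,[0,-0.004,0.03],0.003],[1,[0,-0.01,0.03],0.003]]}}

```text
time: 6.55
position: [0.5777, -0.3024, 0.0545]
orientation: [[0.958, 0.288, 0.001], [0.288, -0.958, -0.0], [0.001, 0.001, -1.0]]
contact_force: [-0.4, -0.6, -0.6]
opening: 0.001
gripper_force: 0.0
```

>>> {"op": "jog_arm", "data": {"steps": [[1,[0,-0.005,0],0],[1,[0,-0.01,0],0],[1,[0,-0.015,0],0],[1,[0,-0.02,0],0],[1,[0,-0.025,0],0]]}}

```text
time: 7.18
position: [0.5704, -0.2785, 0.054]
orientation: [[0.958, 0.288, 0.0], [0.288, -0.958, -0.0], [0.0, 0.001, -1.0]]
contact_force: [1.5, -3.0, -0.7]
opening: 0.005
gripper_force: 1.1
```

```bash
python3 -c "
from h import *
to(-122,-0.5,53)"
```

```text
t 7.17 at fix [-221.9   -1.6] z 54.0 F [ 1.5 -3.  -0.7] open 0.005 
 shift mm [ -1.  -99.9   1. ] turn 0.0004
```

>>> {"op": "jog_arm", "data": {"steps": [[1,[0,-0.006,0],0],[1,[0,-0.012,0],0],[1,[0,-0.018,0],0],[1,[0,-0.024,0],0],[1,[0,-0.03,0],0]]}}

```text
time: 7.8
position: [0.5616, -0.2495, 0.054]
orientation: [[0.958, 0.288, 0.0], [0.288, -0.958, -0.0], [0.0, 0.0, -1.0]]
contact_force: [1.2, -3.2, 0.9]
opening: 0.002
gripper_force: 1.6
```

>>> {"op": "jog_arm", "data": {"steps": [[1,[0,-0.005,0],0],[1,[0,-0.01,0],0],[1,[0,-0.015,0],0],[1,[0,-0.02,0],0],[1,[0,-0.025,0],0]]}}

```text
time: 8.43
position: [0.5545, -0.2256, 0.054]
orientation: [[0.958, 0.288, 0.0], [0.288, -0.958, -0.0], [0.0, 0.0, -1.0]]
contact_force: [1.2, -3.8, 0.9]
opening: 0.006
gripper_force: 1.9
```

```bash
python3 -c "
from h import *
to(-122,-0.5,53)"
```

```text
t 8.43 at fix [-166.7   -1.5] z 54.0 F [ 1.2 -3.8  0.9] open 0.006 
 shift mm [ -1.  -44.7   0.9] turn 0.0003
```

Force is steady at about 4 N, so the bar is going through the disc and on toward the keeper.

>>> {"op": "jog_arm", "data": {"steps": [[1,[0,-0.005,0],0],[1,[0,-0.01,0],0],[1,[0,-0.015,0],0],[1,[0,-0.02,0],0],[1,[0,-0.025,0],0]]}}

```text
time: 9.05
position: [0.5472, -0.2017, 0.0539]
orientation: [[0.958, 0.288, 0.0], [0.288, -0.958, -0.0], [0.0, 0.0, -1.0]]
contact_force: [1.2, -3.5, 2.2]
opening: 0.005
gripper_force: 2.1
```

>>> {"op": "jog_arm", "data": {"steps": [[1,[0,-0.004,0],0],[1,[0,-0.008,0],0],[1,[0,-0.012,0],0],[1,[0,-0.015,0],0],[1,[0,-0.017,0],0]]}}

```text
time: 9.68
position: [0.5424, -0.1855, 0.0539]
orientation: [[0.958, 0.288, -0.0], [0.288, -0.958, -0.0], [-0.0, 0.0, -1.0]]
contact_force: [0.8, -4.0, 3.0]
opening: 0.008
gripper_force: 2.2
```

```bash
python3 -c "
from h import *
to(-122,-0.5,53)"
```

```text
t 9.68 at fix [-124.8   -1.4] z 53.9 F [ 0.8 -4.   3. ] open 0.008 
 shift mm [-0.9 -2.8  0.9] turn 0.0004
```

Now a slow press until the shoulder seats.

>>> {"op": "jog_arm", "data": {"steps": [[1,[0,-0.001,0],0],[1,[0,-0.002,0],0],[1,[0,-0.003,0],0],[1,[0,-0.0035,0],0],[1,[0,-0.004,0],0]]}}

```text
time: 10.3
position: [0.5415, -0.1823, 0.054]
orientation: [[0.958, 0.288, 0.001], [0.288, -0.958, -0.001], [0.0, 0.001, -1.0]]
contact_force: [1.3, -9.8, 2.7]
opening: 0.007
gripper_force: 4.9
```

>>> {"op": "jog_arm", "data": {"steps": [[1,[0,-0.0005,0],0],[1,[0,-0.001,0],0],[1,[0,-0.0015,0],0],[1,[0,-0.002,0],0],[1,[0,-0.002,0],0]]}}

```text
time: 10.92
position: [0.5416, -0.182, 0.0543]
orientation: [[0.958, 0.288, 0.002], [0.288, -0.958, -0.003], [0.001, 0.004, -1.0]]
contact_force: [0.7, -22.0, 1.0]
opening: 0.007
gripper_force: 10.4
```

```bash
python3 -c "
from h import *
to(-122,-0.5,53)"
```

```text
t 10.93 at fix [-121.2   -1.7] z 54.3 F [  0.7 -22.    1. ] open 0.007 
 shift mm [-1.2  0.8  1.3] turn 0.0006
```

A firm stop at x ≈ -121, against -122.5 expected, so the bar looks home. I back off, lift clear and verify.

>>> {"op": "jog_arm", "data": {"steps": [[1,[0,0.005,0],0],[1,[0,0.02,0],0],[1,[0,0.04,-0.005],0],[1,[0,0.055,-0.04],0],[1,[0,0.06,-0.08],0]]}}

```text
time: 11.55
position: [0.5581, -0.2392, 0.1347]
orientation: [[0.958, 0.287, -0.001], [0.287, -0.958, 0.0], [-0.001, -0.001, -1.0]]
contact_force: [-0.4, 0.0, -0.7]
opening: 0.008
gripper_force: 0.0
```

>>> {"op": "jog_arm", "data": {"steps": [[1,[-0.03,0.02,-0.04],0],[1,[-0.07,0.04,-0.08],0],[1,[-0.1,0.05,-0.1],0],[1,[-0.1,0.05,-0.1],0],[1,[-0.1,0.05,-0.1],0]]}}

```text
time: 12.18
position: [0.4767, -0.3143, 0.2337]
orientation: [[0.958, 0.287, -0.0], [0.287, -0.958, 0.0], [0.0, -0.0, -1.0]]
contact_force: [0.8, 1.4, -1.0]
opening: 0.008
gripper_force: 0.0
```

Run:
```python
from h import *
to(-122,0,53)
im,F,Z,P=wrist(); cv2.imwrite("pics/w4.png",im)
m=(Z>50)&(Z<66)&(F[...,0]<-80)&(F[...,0]>-260)&(abs(F[...,1])<30); print("head",m.sum(),np.percentile(F[m],[3,50,97],axis=0))
m=(Z>38)&(Z<50)&(F[...,0]>-96)&(F[...,0]<-35)&(abs(F[...,1])<17); print("guide",np.percentile(F[m],[1,99],axis=0))
```

```text
t 12.18 at fix [-229.3   98.5] z 233.7 F [ 0.8  1.4 -1. ] open 0.008 
 shift mm [  98.5 -107.2  180.8] turn -0.0003
head 764 [[-110.39059931  -18.12474218]
 [-104.98809529   -1.63471254]
 [ -97.67822313   15.54693598]]
guide [[-91.22160277 -16.52461168]
 [-38.61900613  16.97726049]]
```

View pics/w4.png

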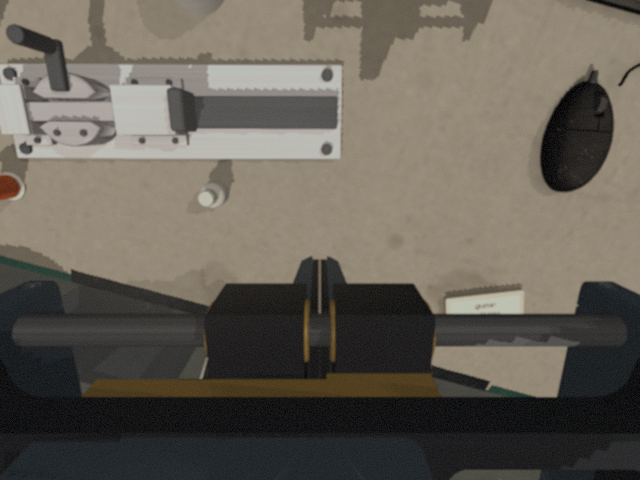

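The wrist view shows the head at (180,110) against the guide, the shaft through the disc's slot at (30–110, 110) into the keeper, and the dropper undisturbed. The head's rear face measures -110 mm, against -109 mm when fully home. The arm is clear of everything, so I hand in.

```bash
python3 -c "
from station import sign_off
print(sign_off())"
```

```text
the job is handed in; nothing more can be done
None
```

The shaft lock is closed and handed in after about 12 s of robot time: slot lined up, bar through the disc into the keeper with its head against the guide, highest force reading 22 N, and the arm clear of everything.

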